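Lock the grinding cup onto the herb grinder

ROBOT

A 6-joint arm with a two-finger parallel gripper is mounted at the origin on the work surface. World frame = base frame: x ahead of the robot, y to its left, z up, the work surface at z = 0. Lengths are in m, angles in rad, forces in N, time in s.
With the tool pointing down it reaches from about 0.275 to 1 m from the base axis. Payload 8.4 kg.
Tool frame: the origin (TCP) lies on the centre line of the jaws, within the pads' length; the fingertips stand 17 mm ahead of it and the grasp point (between the pads) lies 2 mm behind it (bot.tcp_to_tips is the z of the fingertips in the tool frame, in m); z points along the fingers, y is the line along which they close (so a half turn about z gives the same grasp; the last joint's range is limited). The gripper opens to 85 mm and grips with 20 to 120 N. Pads are 22 mm wide; open, the fingers measure 114 mm over their backs; the gripper's body (76 mm by 85 mm) begins 54 mm behind the grasp point. The pads swing forward as they close: fully open they stand 13 mm farther back than shut.
Start: joints at [-1.128, 0.353, 1.633, -0, 1.155, -0.002], TCP at [0.269, -0.564, 0.219] pointing down, gripper open.
Joint ranges: [-2.63, 2.63], [-0.92, 2.1], [0.06, 2.66], [-1.3, 4.44], [0, 2.69], [-3.02, 3.02]. Speed limits (rad/s): [2.22, 2.22, 2.79, 3.14, 3.14, 3.14].

INTERFACE

Orientations are given as a unit quaternion [x, y, z, w].
In Python, from workcell import bot, hand, kinematics, get_obs, vision, hand_in gives the robot as it stands. The module is installed in compiled form; this text tells all that it offers. Calls block until the motion is done:
- bot.reach(position, orientation): joint-space move of the TCP to a pose.
- bot.servo_line(position, ori=None, velocity=0.15): straight line of the TCP; ori=None keeps the orientation; velocity is the mean speed in m/s.
- bot.goto_joints(angles): joint-space move.
- hand.move_gripper(opening, strength=None): finger opening in m; strength is the grip in N (None keeps the last); returns when the fingers have stopped.
- bot.dwell(seconds).
- kinematics.solve_ik(position, orientation): joint angles nearest the present ones, or None.
- get_obs(): the state.
- vision.read_camera(name): name is "scene" or "top" or "wrist"; returns a dict with "frame" (400x640x3 uint8, red, green, blue), "intrinsics" (3x3 intrinsics, pixels), "dist" ([k1, k2, p1, p2, k3] as OpenCV has them; the pictures are not rectified), "view" (4x4, takes a point from world to camera coordinates). Camera axes: x right, y down, z forward; pixel columns grow to the right and rows downward; lengths in m; the calibration is good to about 2 mm. A picture is of the moment at which its call begins. There is no depth.
A pose or a line that the arm cannot do raises bot.IKError and nothing moves.
- hand_in(): hands the job in; it is judged then, once.
The state is a dict: "time_s": time; "joint_pos": joint angles; "joint_vel": joint speeds; "joint_efforts": joint torques, N m; "position": TCP position; "orientation": TCP orientation; "wrist_force": force on the tool from outside, world axes, zero at the start; "ft_torque": the same for the moment, N m; "gripper_width": finger opening in m; "grip_force": force on a finger pad.
Only numpy, scipy, OpenCV 4.12 (cv2) and the standard library are available. Lean on these libraries where they do the work, as an engineer would, in place of code of your own. Each camera call takes 0.05 s, during which the arm holds its last target. There are 200 camera calls.

TASK

Fit the closed steel grinding cup (the one with the bar grip on its lid) onto the herb grinder: set it in the grinder's collar, feel for the two entry slots until its lugs drop in, then press it gently down against the sprung seat and twist it a quarter turn clockwise until it clicks locked, and let go of it. Do not lean hard on the grinder or wrench the cup against its stop, and leave the other things on the counter where they are.

Things in the scene. Friction and masses are not known exactly. Their poses are not given: they have to be found in the camera images.
- cup: Closed grinding cup, loose, upright on the counter, about 350 g, 118 mm tall. Origin: centre of its underside, z up. Upwards: steel neck 60 mm wide and 28 mm high (foot tapered to 56 mm), steel body 72 mm wide to 78 mm, black lid 75 mm wide to 86 mm, then a black bar grip to 118 mm. Half a turn about z makes no difference.
- cup_grip (a point): Middle of the cup's bar grip, 102 mm above the cup's origin, axes as the cup's. The bar is 60 mm long (along x), 18 mm thick (along y) and 32 mm high, its top 16 mm above this point, the lid 16 mm below.
- cup_lugs (a point): Point on the cup's axis at the height of the undersides of its two bayonet lugs, 10 mm above the cup's origin. The lugs stick out of the neck along the cup's +x and -x, right under the ends of the bar: each 13 mm wide, 5 mm high, reaching 38 mm from the axis.
- grinder: Electric herb grinder, fixed: round white motor base of 132 mm diameter with a black switch box on its -x side and an upright steel socket of 93 mm diameter on top. Origin: centre of its underside on the counter, z up; the socket is on its z axis. Over 60 N between cup and grinder (all contacts added up) damages it; so does a twist of over about 1 N m against the stop.
- collar_mouth (a point): Centre of the top of the bayonet collar in the socket, 105 mm above the counter, axes as the grinder's. Lip ring of 64 mm bore; two opposite entry slots pass the lugs with some 3 degrees to spare each way. They lie roughly along x, but up to 26 degrees off it either way (clamped so, does not turn): this pose does not tell, see them from above or feel for them.
- collar_lip (a point): Point on the axis at the underside of the collar's lip, 97 mm above the counter. Height of the cup's origin above the counter: 95 mm with lugs resting on the lip, 90 in the slots on the free seat, below 82 the lugs clear the lip and can turn, clockwise only (from above), up to a stop 90 degrees on from the slots; 85 when locked.
- seat_top (a point): Top centre of the round black sprung seat in the socket when free, 90 mm above the counter. It carries 6 N at first and 1 N more per mm (14 N with the lugs clear of the lip, cup's weight included) and bottoms out 10.5 mm down. At the stop, once the push is eased, it lifts the lugs 3 mm into notches under the lip with a click: locked.
- canister: Storage canister, loose, not wanted: steel, 72 mm diameter, 91 mm tall, a black lid with a small round knob and no lugs. Origin: centre of its underside.
- bowl: Steel bowl, loose, 130 mm wide, 45 mm high, to be left alone. Origin: centre of its underside.
- mortar: Brass mortar cup, loose, 100 mm wide, 75 mm high, to be left alone. Origin: centre of its underside.
- scoop: Long spoon of 160 mm lying along its x on the counter, to be left alone. Origin near its middle.
- jar: White ceramic jar, loose, 60 mm wide, 75 mm high, to be left alone. Origin: centre of its underside.
- weight: Brass block weight, loose, 35 mm square, 40 mm high, to be left alone. Origin: centre of its underside.

How it is judged:
By the outcome, as a careful person would: the job done as asked, in the order asked, and still so for the second after the job is handed in, with the robot touching nothing.
It also fails if it takes over 72 s, if anything falls off the work surface, if the arm or the gripper's body presses on something with over 40 N, if the wrist force passes 120 N, or if a joint passes its speed limit or range.

## Working session

There is one attempt and no reset: what is moved stays moved. The work goes in short steps, each a Python script; the robot and the scene stay as the last script left them, time stands still between calls to the robot, and variables do not carry over. Pictures are saved under pics/ and viewed, at most 10 in all, crops included, and the job is handed in when it is done.

```bash
mkdir -p pics
cat > h.py <<'E'
import numpy as np, cv2
from workcell import bot, hand, kinematics, get_obs, vision, hand_in
from scipy.spatial.transform import Rotation as R
def shot(n,f):
    c=vision.read_camera(n); cv2.imwrite('pics/'+f,c['frame'][:,:,::-1]); np.savez('pics/'+f+'.npz',**{k:np.array(v) for k,v in c.items()}); return c
def load(f): return dict(np.load('pics/'+f+'.npz'))
def ray(c,px):
    p=cv2.undistortPoints(np.array([[px]],float),np.array(c['intrinsics']),np.array(c['dist']))[0,0]
    V=np.array(c['view']); d=V[:3,:3].T@np.array([p[0],p[1],1]); return -V[:3,:3].T@V[:3,3],d
def onz(c,px,z):
    o,d=ray(c,px); return o+d*(z-o[2])/d[2]
def proj(c,P):
    V=np.array(c['view']); return cv2.projectPoints(np.array(P,float).reshape(-1,3),cv2.Rodrigues(V[:3,:3])[0],V[:3,3],np.array(c['intrinsics']),np.array(c['dist']))[0][:,0]
def down(yaw): # tool y axis (closing) at angle yaw+90: tool x along yaw
    return (R.from_euler('z',yaw)*R.from_euler('x',np.pi)).as_quat()
E
python3 - <<'E'
from h import *
a=shot('scene','s1.png');b=shot('top','t1.png');
o=get_obs();print(o['time_s'],o['orientation'],o['wrist_force'])
for c in (a,b):print(ray(c,(320,200)))
E
```

```text
0.1 [ 9.75374880e-01  2.20552601e-01 -1.33158690e-04 -6.13097542e-04] [-0.76567224  0.74677377  0.23458346]
(array([ 1.13217214, -0.65428463,  0.84664173]), array([-0.48341775,  0.59186924, -0.64507351]))
(array([0.42294252, 0.01203568, 1.22334756]), array([ 0.14225993,  0.002727  , -0.98991466]))
```

View pics/t1.png

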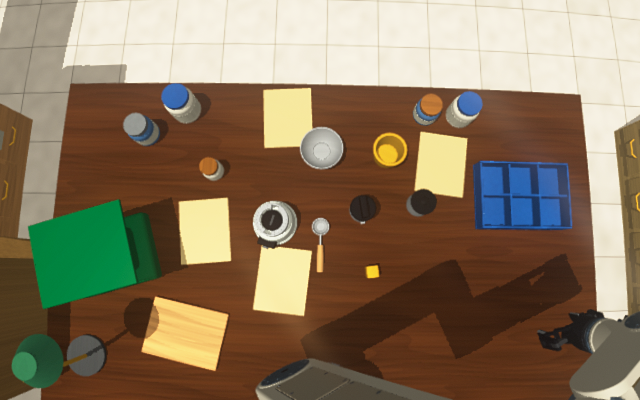

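View pics/s1.png

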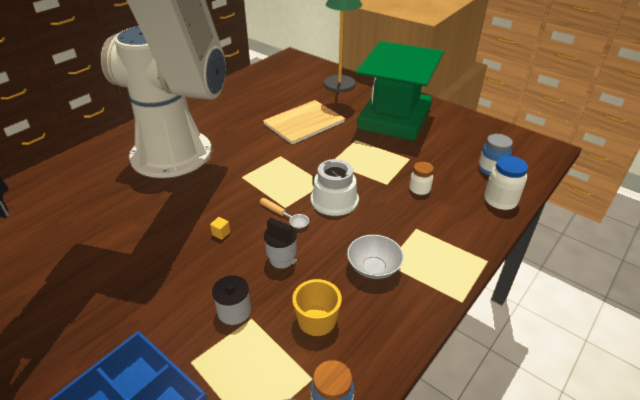

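Top view: grinder at about (272,222), cup at (364,208) with its bar grip visible, canister at (422,202). The scene view agrees: cup (281,240), grinder (335,190). I'll get rough positions, then take wrist views from above both.

Run:
```python
from h import *
c=load('t1.png');s=load('s1.png')
g=onz(c,(272,219),.11);k=onz(c,(364,207),.1)
print(g,onz(s,(336,168),.11));print(k,onz(s,(280,231),.1))
q=down(np.arctan2(k[1],k[0]))
o=get_obs();print(R.from_quat(o['orientation']).as_matrix().round(2))
V=np.array(vision.read_camera('wrist')['view']);C=-V[:3,:3].T@V[:3,3]
print('cam in tool',R.from_quat(o['orientation']).inv().apply(C-o['position']),V[2,:3])
Rt=R.from_quat(o['orientation']).inv()
off=Rt.apply(C-o['position'])
for i,p in enumerate((k,g)):
    q=down(np.arctan2(p[1],p[0]))   # place camera over p
    for z in (.42,.38,.34):
        t=p-R.from_quat(q).apply(off); t[2]=z-0.0
        if kinematics.solve_ik(t,q) is not None:
            bot.reach(t,q);break
    shot('wrist',f'w{i}.png');print(z,get_obs()['time_s'],get_obs()['joint_pos'])
a=cv2.imread('pics/w0.png');b=cv2.imread('pics/w1.png')
cv2.imwrite('pics/w01.png',np.vstack([a[:,:],b])[:, :] if 0 else cv2.resize(np.vstack([a,b]),(480,600)))
```

```text
[0.52791192 0.14551075 0.11      ] [0.53047973 0.14740701 0.11      ]
[ 0.56702218 -0.10746959  0.1       ] [ 0.57192624 -0.11011346  0.1       ]
[[ 0.9   0.43 -0.  ]
 [ 0.43 -0.9   0.  ]
 [ 0.   -0.   -1.  ]]
cam in tool [ 0.08323064 -0.00017317 -0.15526066] [-0.29185196 -0.13719521 -0.94657272]
0.42 2.2083 [-1.91727841e-01  7.30212097e-03  1.62236469e+00 -2.01757204e-04
  1.51257455e+00  1.56697690e+00]
0.42 3.1333 [ 2.63300071e-01 -4.51192504e-02  1.67295301e+00 -6.14774650e-04
  1.51380933e+00  1.56716785e+00]
```

View pics/w01.png

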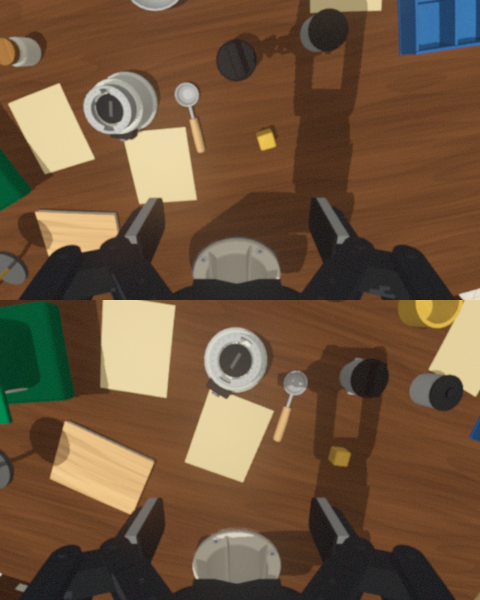

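Both wrist views show the target at about (315,80) full-res (w0: cup with its bar; w1: grinder with a dark mouth). Enlarging both.

Run:
```python
from h import *
a=cv2.imread('pics/w0.png')[40:120,270:370];b=cv2.imread('pics/w1.png')[30:130,260:360]
f=lambda x:cv2.resize(x,(400,400),interpolation=cv2.INTER_CUBIC)
x=np.hstack([cv2.resize(a,(400,320),interpolation=3),])
x=cv2.convertScaleAbs(np.vstack([x,np.zeros((80,400,3),np.uint8)]),alpha=2.5)
cv2.imwrite('pics/z01.png',np.hstack([x,f(b)]))
```

```text
(no output)
```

View pics/z01.png

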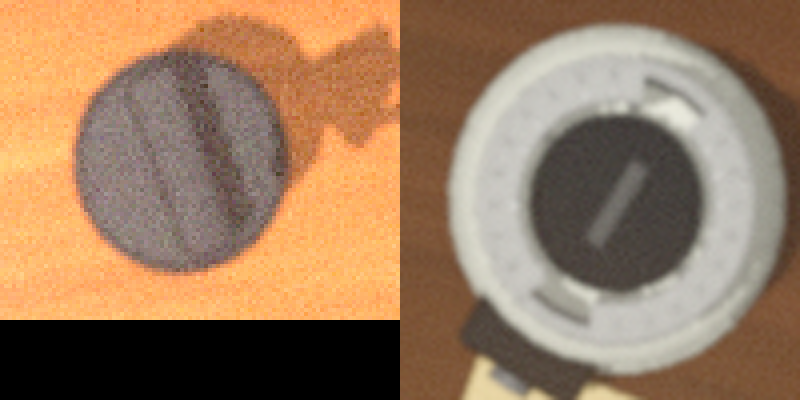

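Left: cup bar edges run from about (128,80) to (190,265) in the crop, lid centre (182,162). Right: the mouth is centred at about (617,203), with the slots clearly visible at (676,94) and (563,308).

Run:
```python
from h import *
a=load('w0.png');b=load('w1.png')
A=lambda x,y:(270+(x+.5)/4-.5,40+(y+.5)/4-.5)
B=lambda x,y:(260+(x-400+.5)/4-.5,30+(y+.5)/4-.5)
p1,p2=onz(b,B(676,94),.105),onz(b,B(563,308),.105)
print('slots',p1,p2,np.linalg.norm(p1-p2),'yaw',np.degrees(np.arctan2(*(p1-p2)[1::-1])),'mid',(p1+p2)/2,'mouth',onz(b,B(617,203),.098),'seat',onz(b,B(617,203),.09))
sw=onz(b,B(530,350),.03);print('switch',sw)
# lid rim ellipse of cup: left 76,right 288,top 50,bottom 270
L,Rr,T,Bo=[onz(a,A(*p),.086) for p in ((76,160),(288,160),(182,50),(182,271))]
print('lid',(L+Rr)/2,(T+Bo)/2,np.linalg.norm(L-Rr),np.linalg.norm(T-Bo))
for e in (((128,80),(190,265)),((180,65),(235,220))):
    u,v=[onz(a,A(*p),.118) for p in e];print('bar edge',u,v,np.degrees(np.arctan2(*(u-v)[1::-1])))
```

```text
slots [0.56662892 0.13751051 0.105     ] [0.49178043 0.15547003 0.105     ] 0.0769729900491006 yaw -13.492754982261117 mid [0.52920467 0.14649027 0.105     ] mouth [0.5290585  0.14693812 0.098     ] seat [0.52907266 0.14697419 0.09      ]
switch [0.46704823 0.16558566 0.03      ]
lid [ 0.56914966 -0.10795941  0.086     ] [ 0.56825698 -0.1077882   0.086     ] 0.0721266413778689 0.07242680429444841
bar edge [ 0.59585695 -0.09586939  0.118     ] [ 0.53631468 -0.10434222  0.118     ] 8.098783843953518
bar edge [ 0.59716356 -0.11270217  0.118     ] [ 0.54753724 -0.12119742  0.118     ] 9.713976301165237
```

Slots are at yaw −13.5° with a 77 mm span, and the mouth is at (0.529, 0.147). The cup is at (0.5685, −0.1085), bar yaw about 9°, width 17.6 mm. All of this fits the given sizes, so I'm grasping.

Run:
```python
from h import *
q=down(np.radians(189)); p=np.array([.5685,-.1085,.22])
bot.reach(p,q); o=get_obs();print(o['time_s'],o['joint_pos'].round(3) if hasattr(o['joint_pos'],'round') else o['joint_pos'],o['position'],o['wrist_force'])
p[2]=.109; bot.servo_line(p,velocity=.1); print(get_obs()['wrist_force'])
hand.move_gripper(.010,60); o=get_obs();print(o['gripper_width'],o['grip_force'],o['wrist_force'],o['ft_torque'])
p[2]=.25; bot.servo_line(p,velocity=.12); o=get_obs();print(o['time_s'],o['gripper_width'],o['wrist_force'],o['ft_torque'])
p=np.array([.529,.147,.25]); bot.reach(p,down(np.radians(166.5)))
o=get_obs();print(o['time_s'],o['position'],o['joint_pos'],o['wrist_force'])
shot('scene','s2.png');c=shot('wrist','w2.png')
a=cv2.imread('pics/s2.png')[60:260,220:440];
cv2.imwrite('pics/z2.png',np.hstack([cv2.resize(a,(330,300)),cv2.resize(cv2.imread('pics/w2.png'),(470,300))]))
```

```text
6.0583 [-0.191  0.28   1.733  0.     1.128 -1.919] [ 0.56855787 -0.10843262  0.22015878] [-0.48768085  0.15775386 -0.62177111]
[0.38801938 0.32613966 0.76647609]
0.00991515417963076 0.0 [ 0.60606465  0.17445072 -0.07225207] [-0.00373089  0.00359248  0.03722491]
9.3417 0.00971490450787263 [-0.58067735  0.33238839  0.1642473 ] [-0.00864246  0.00409125 -0.00719075]
10.35 [0.52915633 0.14642447 0.24973986] [ 2.67532271e-01  2.05831438e-01  1.76264699e+00 -5.13520673e-04
  1.17350421e+00 -1.06832007e+00] [-0.60084174 -0.28972239  0.59033269]
```

View pics/z2.png

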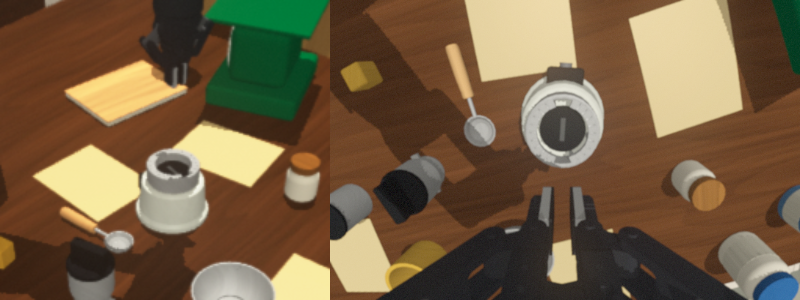

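The gripper closed to 10 mm with zero force, so it missed. The cup still stands in the scene view, at about (281,240) full-res, unmoved. Checking the tip position and cup height by projection.

Run:
```python
from h import *
s=load('s2.png');w=load('w2.png')
print('tip',proj(s,[.529,.1465,.233]),'seen 338.7,114.7',proj(w,[.529,.1465,.233]))
s1=load('s1.png')
for z in (0,.05,.086,.118):print(z,proj(s1,[.5685,-.1085,z]),proj(s,[.5685,-.1085,z]))
# cup bar in w2 vs projection
for z in (0,.118):print(proj(w,[.5685,-.1085,z])*[470/640,.75]+[330,0])
a=cv2.imread('pics/s1.png')[200:280,240:320];b=cv2.imread('pics/s2.png')[200:280,240:320]
cv2.imwrite('pics/z3.png',cv2.resize(np.hstack([a,b]),(800,400),interpolation=3))
```

```text
tip [[336.5415767  127.01629286]] seen 338.7,114.7 [[315.79752412 238.32386051]]
0 [[281.55835267 260.19773022]] [[281.55835267 260.19773022]]
0.05 [[280.49879994 245.51566297]] [[280.49879994 245.51566297]]
0.086 [[279.69753073 234.39847618]] [[279.69753073 234.39847618]]
0.118 [[278.9564639  224.10571641]] [[278.9564639  224.10571641]]
[[428.996047   171.09506456]]
[[387.87025652 206.52593378]]
```

View pics/z3.png

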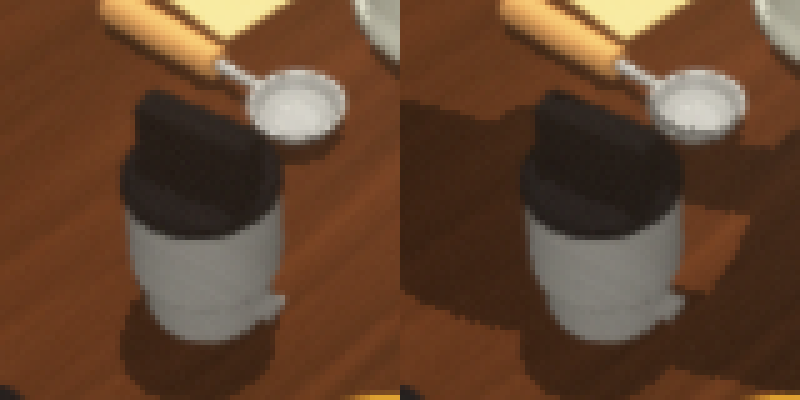

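The cup is undisturbed. In both views, though, the fingertips appear about 38 mm higher than the projection predicts. I'll triangulate them.

Run:
```python
from h import *
print(bot.tcp_to_tips,get_obs()['position'],get_obs()['gripper_width'])
a=cv2.imread('pics/s2.png')[70:150,300:380];b=cv2.imread('pics/w2.png')[220:300,275:355]
cv2.imwrite('pics/z4.png',cv2.resize(cv2.convertScaleAbs(np.hstack([a,b]),alpha=1.8),(800,400),interpolation=3))
```

```text
0.017 [0.52937874 0.14591479 0.24982781] 0.01018852649964702
```

View pics/z4.png

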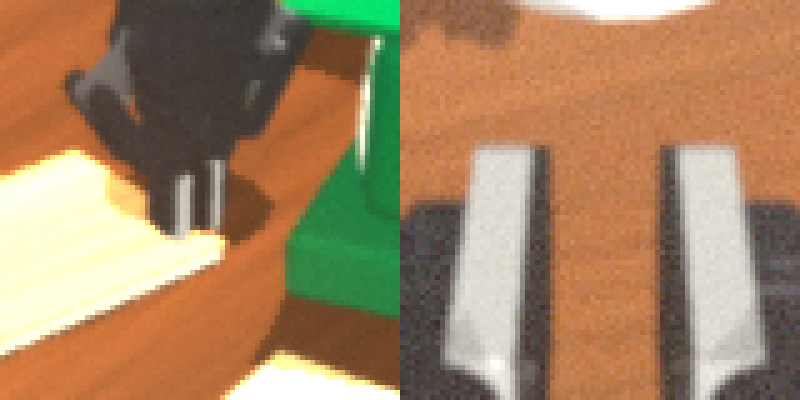

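Tips: scene crop (198,235), full-res (339.6,117). Wrist crop (205,147), full-res (316,249.4).

Run:
```python
from h import *
def tri(l):
    A=0;b=0
    for c,p in l:
        o,d=ray(c,p);d/=np.linalg.norm(d);M=np.eye(3)-np.outer(d,d);A=A+M;b=b+M@o
    x=np.linalg.solve(A,b);return x,[proj(c,x)[0]-p for c,p in l]
s=load('s2.png');w=load('w2.png')
print(tri([(s,(339.6,117)),(w,(316,249.4))]))
# grinder mouth: s2 and w2; cup bar top mid / lid
T=np.eye(4);T[:3,:3]=R.from_quat(get_obs()['orientation']).as_matrix();T[:3,3]=get_obs()['position']
for f in('w2.png',):
    V=load(f)['view'];print((V@T).round(4))
```

```text
(array([0.52780143, 0.15115546, 0.25661564]), [array([-2.01238575,  0.57969301]), array([8.53821521, 5.79435749])])
[[-3.000e-04  1.000e+00  3.000e-04 -3.000e-04]
 [-9.469e-01 -2.000e-04 -3.216e-01  2.860e-02]
 [-3.216e-01 -4.000e-04  9.469e-01  1.737e-01]
 [ 0.000e+00  0.000e+00  0.000e+00  1.000e+00]]
```

Run:
```python
from h import *
s=load('s2.png');w=load('w2.png');q=R.from_quat(get_obs()['orientation']);p=np.array([.5292,.1462,.2498])
for e in (0,.011):
  for t in (.017,0,-.01,-.02,-.03):
    print(e,t,proj(s,p+q.apply([-e,0,t]))[0].round(1),proj(w,p+q.apply([e,0,t]))[0].round(1))
print(w['intrinsics'][0,0])
```

```text
0 0.017 [336.5 127.2] [315.3 238.6]
0 0 [336.7 121.1] [315.3 253.2]
0 -0.01 [336.8 117.4] [315.3 263. ]
0 -0.02 [336.9 113.7] [315.3 274.1]
0 -0.03 [337. 110.] [315.3 286.5]
0.011 0.017 [339.4 129.1] [315.3 220.3]
0.011 0 [339.6 123. ] [315.3 233.4]
0.011 -0.01 [339.7 119.3] [315.3 242.4]
0.011 -0.02 [339.8 115.6] [315.3 252.5]
0.011 -0.03 [340.  111.9] [315.3 263.9]
342.7127242806549
```

Both views agree: the real fingertips lie about 17 mm *behind* the reported TCP, so the tip offset's sign is reversed. The fingers therefore closed just above the bar. Retrying 34 mm lower with a guarded descent.

Run:
```python
from h import *
q=down(np.radians(189)); p=np.array([.5685,-.1085,.17])
hand.move_gripper(.05,60); bot.reach([*p[:2],.22],q); bot.servo_line(p,velocity=.15)
ok=True
for z in (.10,.09,.082,.075):
    p[2]=z; bot.servo_line(p,velocity=.06); f=get_obs()['wrist_force']; print(z,np.round(f,1))
    if abs(f[2])>6: ok=False;break
if ok:
    hand.move_gripper(.010,60); o=get_obs();print(o['time_s'],o['gripper_width'],o['grip_force'],o['wrist_force'],o['position'])
```

```text
0.1 [-0.3 -0.6  0.2]
0.09 [-0.   0.8 -0.5]
0.082 [0.3 0.6 0.1]
0.075 [-0.8  0.3 -0.5]
14.9833 0.017270092636398972 58.39729607105255 [-0.07602637  0.73742682  0.98651921] [ 0.5685997  -0.1084725   0.07518316]
```

Run:
```python
from h import *
H=.075
bot.servo_line([.5685,-.1085,H+.15],velocity=.15); o=get_obs();print(o['time_s'],o['gripper_width'],np.round(o['wrist_force'],1))
q=down(np.radians(166.5)); g=np.array([.529,.147])
bot.reach([*g,H+.14],q)
bot.servo_line([*g,H+.112],q,velocity=.08); fs=[]
for _ in range(5): fs.append(get_obs()['wrist_force']);bot.dwell(.03)
b=np.mean(fs,0);np.save('base.npy',b);print('base',b,get_obs()['time_s'])
shot('scene','s3.png')
for z in np.arange(.108,.0915,-.002):
    bot.servo_line([*g,H+z],q,velocity=.03);o=get_obs();f=o['wrist_force']-b
    print(round(z,4),np.round(f,1),np.round(o['ft_torque'],2),round(o['position'][2]-H,4))
    if f[2]>9 or np.hypot(*f[:2])>9: break
print(get_obs()['time_s'])
```

```text
16.1333 0.016851904216195625 [-0.5  0.4 -2.6]
base [ 0.33748307  0.1742182  -2.30838533] 17.8083
0.108 [-0.8  0.6 -0.3] [-0.01 -0.01  0.02] 0.1078
0.106 [-1.3 -0.5 -1.4] [ 0.   -0.03 -0.01] 0.1058
0.104 [-0.3 -0.4 -0.6] [0.01 0.05 0.  ] 0.1039
0.102 [-0.8 -0.3 -0. ] [-0.03  0.   -0.01] 0.1018
0.1 [-0.5  0.  -0.3] [-0.01 -0.01 -0.02] 0.0998
0.098 [ 0.1  0.4 -0.8] [-0.02  0.05 -0.01] 0.0979
0.096 [-0.2  0.  -1.3] [ 0.01  0.04 -0.02] 0.0958
0.094 [-0.1  0.5 -0.4] [-0.02 -0.06  0.07] 0.0938
0.092 [ 0.8 -0.8 -0.5] [0.01 0.05 0.05] 0.0918
20.1417
```

The lugs passed 95 mm with no force, so they're in the slots. Next I press down against the seat, then twist in guarded steps.

Run:
```python
from h import *
H=.075;b=np.load('base.npy');g=np.array([.529,.147]);q=down(np.radians(166.5));ok=True
def st(tag):
    o=get_obs();f=o['wrist_force']-b;print(tag,np.round(f,1),'Mz',round(o['ft_torque'][2],2),'z',round(o['position'][2]-H,4),'w',round(o['gripper_width'],4));return f,o['ft_torque']
for z in (.089,.087,.085,.083,.0815,.0805):
    bot.servo_line([*g,H+z],q,velocity=.03);f,_=st(round(z,4))
    if f[2]>22 or np.hypot(*f[:2])>12: ok=False;break
if ok:
    for a in range(5,91,5):
        bot.servo_line([*g,H+.0805],down(np.radians(166.5-a)),velocity=.03);f,m=st(a)
        if abs(m[2])>.45 or f[2]>22 or np.hypot(*f[:2])>14: break
print(get_obs()['time_s'])
```

```text
0.089 [-1.   0.5  4.6] Mz -0.0 z 0.0895 w 0.0171
0.087 [-0.6  0.   6.8] Mz -0.02 z 0.0874 w 0.0173
0.085 [-1.3  0.6  9.5] Mz 0.0 z 0.0856 w 0.0172
0.083 [-1.4 -0.2 11.4] Mz 0.01 z 0.0838 w 0.0171
0.0815 [-1.8  0.3 12.5] Mz -0.01 z 0.0824 w 0.0172
0.0805 [-1.5  0.8 13.7] Mz 0.02 z 0.0815 w 0.0175
5 [-0.4  0.1 13.1] Mz -0.12 z 0.0817 w 0.017
10 [-0.9 -0.8 13.4] Mz -0.14 z 0.0817 w 0.0171
15 [-0.4 -0.6 12.5] Mz -0.15 z 0.0818 w 0.017
20 [-0.2 -1.4 12.9] Mz -0.14 z 0.0818 w 0.0171
25 [-0.2 -1.2 12.4] Mz -0.12 z 0.0818 w 0.017
30 [ 0.2 -1.  12.8] Mz -0.13 z 0.0818 w 0.0172
35 [-0.  -1.  12.8] Mz -0.16 z 0.0817 w 0.0168
40 [ 0.6 -1.2 13.5] Mz -0.08 z 0.0817 w 0.0173
45 [ 0.2 -0.7 13. ] Mz -0.08 z 0.0817 w 0.0173
50 [ 0.2 -0.4 13.5] Mz -0.15 z 0.0817 w 0.0171
55 [ 0.8 -1.3 13.8] Mz -0.14 z 0.0817 w 0.0176
60 [-0.3 -1.3 13.1] Mz -0.06 z 0.0817 w 0.0171
65 [ 0.3 -0.8 13. ] Mz -0.12 z 0.0817 w 0.0171
70 [-0.4 -0.9 13. ] Mz -0.1 z 0.0817 w 0.0173
75 [-0.1 -0.8 13.7] Mz -0.09 z 0.0817 w 0.0166
80 [-0.8 -0.8 13.2] Mz -0.11 z 0.0817 w 0.0167
85 [-0.9 -2.1 12.9] Mz -0.15 z 0.0817 w 0.0171
90 [-3.8  1.3 15. ] Mz 0.46 z 0.0816 w 0.0169
26.1417
```

Smooth turn, then the stop showed at about 90° (0.46 N m). Easing the push now to let it click.

Run:
```python
from h import *
H=.075;b=np.load('base.npy');g=np.array([.529,.147])
def st(tag):
    o=get_obs();f=o['wrist_force']-b;print(tag,np.round(f,1),'Mz',round(o['ft_torque'][2],2),'z',round(o['position'][2]-H,4));return f
bot.servo_line([*g,H+.0805],down(np.radians(166.5-89.3)),velocity=.03);st('ease twist')
for z in (.0815,.0825,.0835,.0845,.085,.0855,.086):
    bot.servo_line([*g,H+z],velocity=.02);f=st(z)
    if f[2]<-6:break
yaw=166.5-89.3
for d in (3,5): # gentle lock check, counterclockwise
    bot.servo_line([*g,get_obs()['position'][2]],down(np.radians(yaw+d)),velocity=.03);st(('ccw',d))
    if abs(get_obs()['ft_torque'][2])>.4:break
print(get_obs()['time_s'])
```

```text
ease twist [-4.2  0.7 14.6] Mz 0.1 z 0.0816
0.0815 [-3.1  1.5 11.8] Mz 0.08 z 0.0823
0.0825 [-3.6  1.7 11.6] Mz 0.09 z 0.0832
0.0835 [-3.5  1.8  9.7] Mz 0.16 z 0.084
0.0845 [-2.1  3.   8.9] Mz 0.22 z 0.0848
0.085 [-2.4  3.4  6.5] Mz 0.29 z 0.085
0.0855 [-1.2  4.7  0.2] Mz 0.2 z 0.0851
0.086 [ 0.6  5.3 -4.1] Mz 0.25 z 0.0852
('ccw', 3) [-0.6  2.7  4.1] Mz 0.12 z 0.0851
('ccw', 5) [-2.4  3.1  4.9] Mz -0.56 z 0.0851
28.6417
```

It's locked: held at 85 mm against a pull and resisting counter-rotation. Relaxing, releasing and retreating.

Run:
```python
from h import *
H=.075;g=np.array([.529,.147])
bot.servo_line([*g,H+.0854],down(np.radians(166.5-86.5)),velocity=.03)
o=get_obs();print(o['wrist_force'],o['ft_torque'])
hand.move_gripper(.05); print(get_obs()['wrist_force'])
bot.servo_line([*g,H+.2],velocity=.1)
p=g*.75; bot.reach([*p,H+.24],down(np.radians(80)))
shot('top','t5.png');shot('scene','s5.png');print(get_obs()['time_s'],get_obs()['wrist_force'])
a=cv2.imread('pics/t5.png')[130:300,200:460];b=cv2.imread('pics/s5.png')[120:320,190:450]
cv2.imwrite('pics/z5.png',np.hstack([cv2.resize(a,(400,262)),cv2.resize(b,(341,262))]))
```

```text
[-0.96835519  1.22979503  0.20861164] [ 0.41434442  0.42842342 -0.10532478]
[-0.58865003  0.45610442  0.1843434 ]
31.3333 [0.11023371 1.08578991 0.59222667]
```

View pics/z5.png

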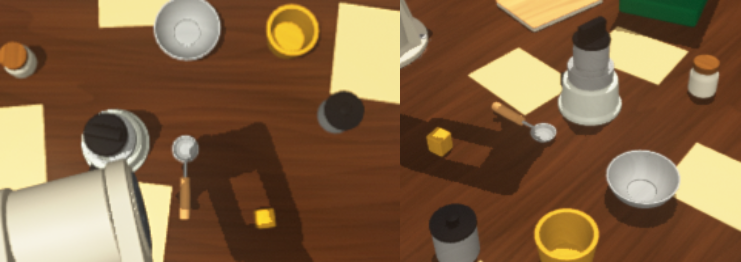

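The cup sits upright in the grinder: top view crop (105,133), scene crop (592,50). Its bar has turned a quarter, the gripper is clear, and the other things are where they were.

```bash
python3 -c "
from h import *
print(hand_in())"
```

```text
the job is handed in; nothing more can be done
None
```

The grinding cup is locked in the herb grinder and released, and the job was handed in at about 31 s. It held at 85 mm against a light pull and a light back-twist; the largest readings were about 15 N of push and 0.56 N m of twist, and nothing else on the counter moved. The first grasp closed just above the bar because the fingertips sit about 17 mm behind the reported tool point, not ahead of it; the second grasp held.

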